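# Lengthen a telescoping cup arm by one button hole

## Robot

A 6-joint arm with a two-finger parallel gripper is mounted at the origin on a cart in front of the work surface, level with it; the furniture and walls round the work are solid. World frame = base frame: x ahead of the robot, y to its left, z up, the work surface at z = 0. Lengths are in m, angles in rad, forces in N, time in s.
With the tool pointing down it reaches from about 0.275 to 1 m from the base axis. Payload 8.4 kg.
Tool frame: the origin (TCP) lies midway between the tips of the shut fingers; the grasp point (between the pads) lies arm.grip_depth behind it (arm.grip_depth is the distance from the TCP to the grasp point, in m); y points along the fingers, z is the direction in which the jaws open and shut, and the axes are right-handed (so a half turn about y gives the same grasp; the last joint's range is limited). The gripper opens to 85 mm and grips with 20 to 120 N. Pads are 22 mm wide; open, the fingers measure 114 mm over their backs; the gripper's body (76 mm by 85 mm) begins 54 mm behind the grasp point. The pads swing forward as they close: fully open they stand 13 mm farther back than shut.
Start: joints at [1.138, 0.353, 1.633, -0, 1.155, -0.002], TCP at [0.261, 0.568, 0.204] pointing down, gripper open.
Joint ranges: [-2.63, 2.63], [-0.92, 2.1], [0.06, 2.66], [-1.3, 4.44], [0, 2.69], [-3.02, 3.02]. Speed limits (rad/s): [2.22, 2.22, 2.79, 3.14, 3.14, 3.14].

## Interface

Orientations are given as a rotation vector (axis times angle).
In Python, from cell import arm gives the robot as it stands.
- The arm moves only by the tool play_rows, never from a script. Its argument "steps" is a list of rows, each a list of 2 entries, a list of its own where there are three numbers: the shift along the tool's x, y, z in cm, then the turn, a rotation vector about the tool's x, y, z in rad. In form: [[[tx, ty, tz], [wx, wy, wz]], ...]. A call has 1 to 10 rows; each row is the pose to reach, as a shift and turn from the pose commanded when the call began, along the tool's axes at that moment; what a row does not reach only later rows make up. A row lasts 1/8 s, in which the tool goes at most 62.5 mm and 10.7 degrees, less where a joint would pass 70% of its speed; a pose out of reach is approached as far as the arm can. A call with a gripper value outside its range is refused whole. "hand" is the closure, from -1 (fully open) to 1 (shut), set as the call begins (left out, the last holds). The fingers move at their own pace and stop on an object; the grip force is fixed at half the most. Time passes only in rows, so rows that repeat a pose let the fingers close. It gives the time, the measured TCP pose, the force and the opening at its end, in the units of the state.
- arm.get_state(): the state, without advancing time (a new reading comes with each control period).
- arm.get_image(name): name is "scene" or "top" or "wrist"; returns (picture, depth): 420x560x3 uint8, red, green, blue; 420x560 float32, m along the optical axis (not along the pixel's ray), 0 where there is no reading.
- arm.camera_info(name): a dict with "fovy" (degrees; the focal length in pixels is half the picture's height over the tangent of half this angle, whatever the lens; pixels are square), "cx", "cy" (the principal point, pixels), "k1" (the pictures are not rectified: a ray, as slopes to the right and down, at radius r is drawn at 1 + k1 r^2 times it, then the intrinsics apply), "camera_from_world" (4x4, takes a point from world to camera coordinates). Camera axes: x right, y up, looking along -z (the intrinsics and any distortion apply to the point x, -y, -z); pixel columns grow to the right and rows downward; lengths in m; the calibration is good to about 2 mm. A picture is of the moment at which its call begins: read the wrist's pose just before it. camera_info takes no time and is no camera call; for the wrist camera it gives the pose at the moment of the call.
- arm.job_done(): hands the job in, once; it reports no verdict.
Trained networks look in the newest picture that a camera, given by its name, has taken for a name from the list of things; names that differ only in an ending like _2 or _b are one class to them, and where a whole thing is asked for, a point or a joint stands for the part that bears it (a point fixed in the world has none). Each returns a list of dicts, best first, with "p" (0 to 1); they miss things now and then, are a little off and sometimes report something else, mostly with a low value. They report only what shows in the picture. A call takes as long as a camera call. They do not tell look-alikes from the thing itself.
- arm.boxes_of(camera, name): "bbox" ([left, top, right, bottom] as shares, 0 to 1, of the picture: columns of its width, rows of its height, round what is visible of it).
- arm.mark_of(camera, name): "at" ([column, row] as shares, 0 to 1, of the picture: columns of its width, rows of its height: a listed point, or the origin of a listed thing).
The state is a dict: "time": time; "q": joint angles; "joint_vel": joint speeds; "tau": joint torques, N m; "tcp_pos": TCP position; "orientation": TCP orientation; "ft_force": force on the tool from outside, world axes, zero at the start; "wrist_torque": the same for the moment, N m; "grip_width": finger opening in m.
Only numpy, scipy, OpenCV 4.12 (cv2) and the standard library are available. Lean on these libraries where they do the work, as an engineer would, in place of code of your own. Each camera call takes 0.05 s, during which the arm holds its last target. There are 200 camera calls.

## Task

The support stand's telescoping arm is locked in its innermost hole by the orange spring button. Press the button down, slide the arm out (towards the cup) and let the button pop fully up in the very next hole, then let go; the specimen cup must stay standing in its holder. Work gently, never with more than 25 N on the stand, arm or button, and leave the other things on the bench where they are.

Things in the scene. Friction and masses are not known exactly. Their poses are not given: they have to be found in the camera images.
- stand: Support stand, bolted to the bench: grey foot 110 x 150 mm, two short posts and on them a level square aluminium outer tube along the stand's y. Origin: on the bench under the middle of the foot; z up; +y is the direction in which the arm slides out, towards the cup.
- button_top (a point): Centre of the orange button's thumb face, 97 mm above the bench when up; rides on the arm. Cap 30 mm wide (stand x), 50 mm long (stand y), with an upright ridge 6 mm thick at each end (38 mm clear between), 13 mm higher than the face: press the face and push a ridge with shut fingertips between them; a hard pinch would break the force limit. The cap's underside is 11 mm above the outer tube.
- lock_button (a joint): How far the button is pressed down, m: 0 = fully up, its 14 mm shoulder in a hole, locking the arm with 1.5 mm play; about 0.0035 = held down by the tube wall between holes; clear of the wall from 0.0045; 0.009 = bottomed. Spring: 4.5 N at the top, 8 N at the bottom.
- inner_tube (a joint): How far the arm is slid out, m: 0 = innermost hole (start), stop at 0.084. Sliding takes about 3 to 5 N once the button is pressed; the arm stays where it is left.
- holder_floor (a point): Middle of the inner floor of the white round cup holder at the arm's end (outside 52 mm wide, wall 5 mm, inside 18 mm deep, inner floor 58 mm above the bench); moves with the arm.
- cup_centre (a point): Centre (half-way up) of the specimen cup with yellow screw cap, 38 mm wide and 58 mm high, that stands loose in the holder; the point's z is the cup's axis.
- timer: White bench timer lying on its back, 58 x 66 x 18 mm, loose; origin under its centre. Bystander.
- tape_roll: Roll of label tape lying flat, 64 mm wide, 19 mm high, loose; origin under its centre. Bystander.
- petri: Petri dish, 62 mm wide, 16 mm high, loose; origin under its centre. Bystander.
- lamp: Steel spirit lamp with cap, 59 mm wide, 84 mm high, loose; origin under its centre. Bystander.
- marker: Lab marker pen, 134 mm long, 13 mm thick, loose; origin under its centre. Bystander.
- bottle: Clear bottle with blue screw cap, 56 mm wide, 121 mm high, loose; origin under its centre. Bystander.
- tube_top (a point): Middle of the top face of the outer tube (32 mm wide, 145 mm long, top 80 mm above the bench). Its 4 mm top wall has three round 17 mm holes in a row along y, joined by a 9 mm slot; neighbouring holes are 35 to 45 mm apart, not evenly. Same axes as the stand.
There are look-alikes about, which are no part of the job. Of the things that look like the part that bears cup_centre, the smallest one is meant.

How it is judged:
On the way, in this order (a step that is already met when the one before it is completed fails the run):
1. the button is pressed and the arm has left the innermost hole (value of joint lock_button above 0.0025 m and value of joint inner_tube above 0.005 m), for 0.05 s.
2. the button has popped up in the next hole (value of joint lock_button below 0.0012 m and value of joint inner_tube between 0.03 and 0.05 m), for 0.2 s.
At the end, for the whole second after the job is handed in: The button is fully up (within 1.2 mm) in the second hole, the next one out from where it began (arm slid out by 30 to 50 mm), and the cup stands upright in the holder (within 8 mm of its middle, tilted less than 0.2 rad) (all of step 2 and horizontal distance between cup_centre and holder_floor below 0.008 m and z of cup_centre in the frame of holder_floor below 0.035 m and angle between cup_centre's own z axis and vertical below 0.2 rad); the robot touches nothing.
It fails at once if more than 25 N between the robot and the stand, arm or button (contact force between any of the fingers, the arm and stand above 25 N).
It fails at once if the cup tips over or leaves its holder (angle between cup_centre's own z axis and vertical above 0.5 rad or distance between cup_centre and holder_floor above 0.05 m).
It fails at once if a bystander is moved by more than 20 mm (distance of any of timer, tape_roll, petri, lamp, marker, bottle from where it was at the start of the episode above 0.02 m).
It also fails if it takes over 34 s, if anything falls off the work surface, if the arm or the gripper's body presses on something with over 40 N, if the wrist force passes 120 N, or if a joint passes its speed limit or range.

## Working session

There is one attempt and no reset: what is moved stays moved. The work goes in short steps, Python scripts to look and compute and a tool call to move; the robot and the scene stay as the last step left them, time stands still between calls to the robot, and variables do not carry over. Pictures are saved under pics/ and viewed, about 8 in all and at most 12, crops included, and the job is handed in when it is done.

Besides the shell and the picture viewer there is one more tool, called after "Call:" as name([rows], argument=value, ...), one row to a line, values as JSON. play_rows: Moves the arm, as the interface text tells. Its arguments: {"type":"object","properties":{"steps":{"type":"array"},"hand":{"type":"number"}},"required":["steps"]}

```bash
ls; mkdir -p pics; cat > h.py <<'E'
import numpy as np, cv2
from cell import arm
def cam(n):
    i=arm.camera_info(n); f=210/np.tan(np.radians(i["fovy"])/2)
    return i,f
def world(n,info,u,v,depth=None,z=None):
    i=info; f=210/np.tan(np.radians(i["fovy"])/2)
    K=np.array([[f,0,i["cx"]],[0,f,i["cy"]],[0,0,1.]])
    s=cv2.undistortPoints(np.array([[[u,v]]],float),K,np.array([i["k1"],0,0,0,0.]))[0,0]
    d=np.array([s[0],-s[1],-1.]); T=np.linalg.inv(i["camera_from_world"])
    o=T[:3,3]; w=T[:3,:3]@d
    t=depth if depth is not None else (z-o[2])/w[2]
    return o+t*w
E
python3 - <<'E'
from h import *
s=arm.get_state(); print({k:np.round(v,3) for k,v in s.items()}, arm.grip_depth)
ims=[]
for n in("top","scene"):
    im,d=arm.get_image(n); i=arm.camera_info(n); cv2.imwrite(f"pics/{n}0.png",im[...,::-1])
    for nm in ["button_top","holder_floor","cup_centre","tube_top","stand"]:
        for m in arm.mark_of(n,nm)[:4]:
            u,v=m["at"][0]*560,m["at"][1]*420
            dd=d[min(int(v),419),min(int(u),559)]
            z={"button_top":.097,"holder_floor":.058,"cup_centre":.087,"tube_top":.08,"stand":0}[nm]
            print(n,nm,round(m["p"],2),round(u),round(v),np.round(world(n,i,u,v,z=z),3),np.round(world(n,i,u,v,depth=dd),3))
E
```

```text
pics
{'time': np.float64(0.0), 'q': array([ 1.138,  0.354,  1.634, -0.   ,  1.155, -0.002]), 'joint_vel': array([-0.   ,  0.001, -0.001,  0.001, -0.001,  0.001]), 'tau': array([ 3.0000e-03, -6.0525e+01, -3.4207e+01,  0.0000e+00,  9.0000e-03,
        0.0000e+00]), 'tcp_pos': array([0.261, 0.567, 0.204]), 'orientation': array([-1.546,  0.338, -0.338]), 'ft_force': array([ 0.391,  0.057, -0.053]), 'wrist_torque': array([-0.049,  0.007, -0.049]), 'grip_width': np.float64(0.085)} 0.0187
top button_top 0.44 311 226 [ 0.524 -0.11   0.097] [ 0.523 -0.11   0.101]
top holder_floor 0.78 254 232 [0.508 0.071 0.058] [0.5   0.068 0.115]
top cup_centre 0.78 241 260 [0.415 0.108 0.087] [0.416 0.108 0.078]
top cup_centre 0.55 251 231 [0.506 0.078 0.087] [0.502 0.077 0.114]
top cup_centre 0.54 236 209 [0.577 0.13  0.087] [0.579 0.131 0.077]
top tube_top 0.74 296 228 [ 0.52  -0.065  0.08 ] [ 0.522 -0.065  0.07 ]
top tube_top 0.69 250 233 [0.503 0.082 0.08 ] [0.498 0.08  0.115]
top stand 0.93 294 232 [ 0.521 -0.063  0.   ] [ 0.508 -0.059  0.079]
scene button_top 0.67 300 231 [ 0.516 -0.1    0.097] [ 0.516 -0.1    0.097]
scene button_top 0.56 240 195 [0.611 0.153 0.097] [0.723 0.232 0.019]
scene button_top 0.18 288 255 [ 0.411 -0.116  0.097] [ 0.508 -0.068  0.009]
scene holder_floor 0.65 245 227 [0.511 0.075 0.058] [0.496 0.064 0.07 ]
scene cup_centre 0.82 215 249 [0.357 0.067 0.087] [0.397 0.101 0.047]
scene cup_centre 0.68 241 215 [0.526 0.096 0.087] [0.492 0.072 0.113]
scene cup_centre 0.52 239 220 [0.5   0.087 0.087] [0.484 0.075 0.1  ]
scene tube_top 0.93 288 232 [ 0.521 -0.062  0.08 ] [ 0.526 -0.06   0.076]
scene tube_top 0.37 285 257 [ 0.42  -0.105  0.08 ] [ 0.494 -0.067  0.012]
scene stand 0.63 286 254 [ 0.519 -0.058  0.   ] [ 0.503 -0.066  0.014]
```

```bash
python3 - <<'E'
import cv2,numpy as np
a=cv2.imread("pics/top0.png")[150:320,190:390];b=cv2.imread("pics/scene0.png")[150:320,170:370]
cv2.imwrite("pics/c0.png",np.vstack([cv2.resize(x,None,fx=3.4,fy=1.75*1,interpolation=2) if 0 else cv2.resize(x,(352,300),interpolation=2) for x in(a,b)]))
E
```

```text
(no output)
```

View pics/top0.png

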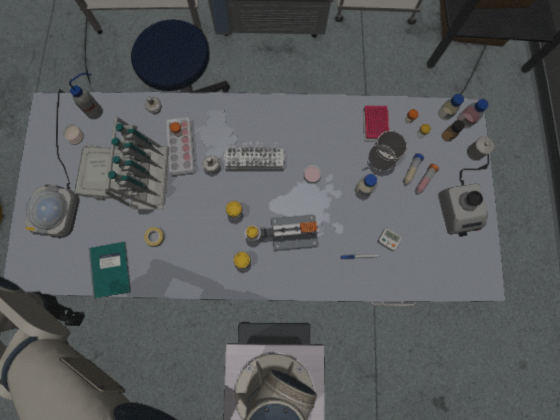

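View pics/scene0.png

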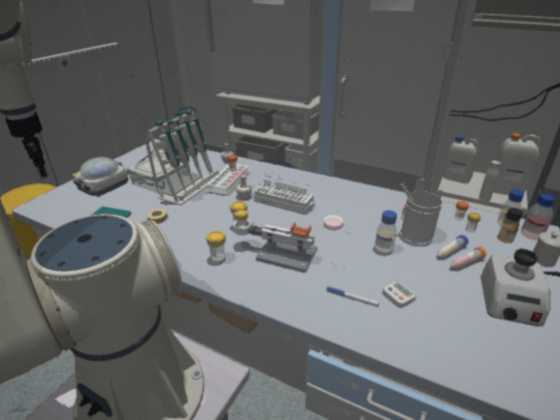

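The stand is at about (0.52, -0.06), with its orange button at top px (311,228), and the cup in the holder at (253,233). Two look-alike cups stand at (234,210) and (242,260). The arm slides roughly along world +y. I'll move the tool over the stand next.

```bash
cat >> h.py <<'E'
from scipy.spatial.transform import Rotation as R
def plan(p,zdir_xy=None):
    """tool-frame shift (cm) and turn for TCP at p, pointing down, jaw axis along zdir"""
    s=arm.get_state(); A=R.from_rotvec(s["orientation"]).as_matrix()
    B=A
    if zdir_xy is not None:
        z=np.array([*zdir_xy,0.]);z/=np.linalg.norm(z); 
        if z@A[:,2]<0: z=-z
        y=np.array([0,0,-1.]); B=np.c_[np.cross(y,z),y,z]
    return np.round(A.T@(np.array(p)-s["tcp_pos"])*100,2), np.round(R.from_matrix(A.T@B).as_rotvec(),3)
E
python3 - <<'E'
from h import *
s=arm.get_state(); print(R.from_rotvec(s["orientation"]).as_matrix().round(3))
i=arm.camera_info("wrist"); T=np.linalg.inv(i["camera_from_world"]); print(T.round(3),i["fovy"])
for z in ([1,0],[0,1]):
  print(plan([.52,-.07,.27],z))
E
```

```text
[[ 0.909  0.     0.418]
 [-0.418 -0.     0.909]
 [ 0.    -1.    -0.   ]]
[[ 0.418 -0.874 -0.248  0.198]
 [ 0.908  0.402  0.114  0.597]
 [-0.    -0.273  0.962  0.373]
 [ 0.     0.     0.     1.   ]] 62.55523312123892
(array([ 50.17,  -6.55, -47.15]), array([0.  , 1.14, 0.  ]))
(array([ 50.17,  -6.55, -47.15]), array([ 0.   , -0.431,  0.   ]))
```

Call:
play_rows([
  [[5,-6.5,-5],[0,0.1,0]],
  [[50,-6.5,-47],[0,1.14,0]],
  [[50,-6.5,-47],[0,1.14,0]],
  [[50,-6.5,-47],[0,1.14,0]],
  [[50,-6.5,-47],[0,1.14,0]],
  [[50,-6.5,-47],[0,1.14,0]],
  [[50,-6.5,-47],[0,1.14,0]],
  [[50,-6.5,-47],[0,1.14,0]],
  [[50,-6.5,-47],[0,1.14,0]],
  [[50,-6.5,-47],[0,1.14,0]],
], hand=1)

```text
time: 1.85
tcp_pos: [0.4901, 0.0023, 0.2672]
orientation: [-1.208, 1.209, -1.21]
ft_force: [1.1, 1.2, 0.6]
grip_width: -0.0003
```

```bash
python3 - <<'E'
from h import *
print(arm.get_state()["tcp_pos"],plan([.52,-.07,.27],[1,0]))
E
```

```text
[0.49011868 0.00229312 0.26717668] (array([ 7.23, -0.28,  2.99]), array([-0.001, -0.   , -0.   ]))
```

Call:
play_rows([
  [[8,0,3],[0,0,0]],
  [[8,0,3],[0,0,0]],
  [[8,0,3],[0,0,0]],
  [[8,0,3],[0,0,0]],
])

```text
time: 2.35
tcp_pos: [0.5191, -0.075, 0.2666]
orientation: [-1.209, 1.21, -1.209]
ft_force: [-0.1, 0.4, -0.5]
grip_width: -0.0001
```

```bash
python3 - <<'E'
from h import *
n="wrist"; i=arm.camera_info(n); im,d=arm.get_image(n); cv2.imwrite("pics/w1.png",im[...,::-1]); np.save("pics/w1d.npy",d)
print(arm.get_state()["tcp_pos"])
for nm,z in {"button_top":.097,"holder_floor":.058,"cup_centre":.087,"tube_top":.08,"stand":0}.items():
    for m in arm.mark_of(n,nm)[:3]:
        u,v=m["at"][0]*560,m["at"][1]*420
        print(nm,round(m["p"],2),round(u),round(v),world(n,i,u,v,z=z).round(4))
hsv=cv2.cvtColor(im,cv2.COLOR_RGB2HSV); m=cv2.inRange(hsv,(3,150,60),(17,255,255))
k,l,st,c=cv2.connectedComponentsWithStats(m)
# 3D points of orange
for j in range(1,k):
    if st[j,4]>300:
        print(st[j],c[j])
        P=np.array([world(n,i,u,v,depth=d[v,u]) for v,u in np.argwhere(l==j)[::3]])
        for lo,hi in((.09,.101),(.105,.115)):
            Q=P[(P[:,2]>lo)&(P[:,2]<hi)]; 
            if len(Q)>10: print(lo,len(Q),np.percentile(Q,[2,50,98],axis=0).round(4), [x.round(4) if not np.isscalar(x) else x for x in cv2.minAreaRect(Q[:,:2].astype(np.float32)*1000)[:2]],cv2.minAreaRect(Q[:,:2].astype(np.float32)*1000)[2]) if 0 else print(lo,len(Q),np.percentile(Q,[2,50,98],axis=0).round(4).tolist(),cv2.minAreaRect(Q[:,:2].astype(np.float32)*1000))
E
```

```text
[ 0.51913023 -0.07467469  0.26671186]
button_top 0.81 280 209 [ 0.5202 -0.101   0.097 ]
holder_floor 0.94 264 27 [0.5048 0.0782 0.058 ]
cup_centre 0.71 258 17 [0.4998 0.08   0.087 ]
tube_top 0.66 276 173 [ 0.5157 -0.0678  0.08  ]
tube_top 0.28 282 207 [ 0.5222 -0.1038  0.08  ]
stand 0.66 277 158 [ 0.5163 -0.0618  0.    ]
[ 263  182   35   53 1367] [280.25969276 208.10972933]
0.09 317 [[0.506, -0.1192, 0.0948], [0.5203, -0.1011, 0.0964], [0.5354, -0.0749, 0.0994]] ((520.2774047851562, -97.22073364257812), (29.158201217651367, 44.76751708984375), 6.3269758224487305)
0.105 112 [[0.5058, -0.1236, 0.1053], [0.5203, -0.0801, 0.1087], [0.5353, -0.0743, 0.1105]] ((520.5772094726562, -99.09873962402344), (28.239425659179688, 48.35915756225586), 6.794564247131348)
```

View pics/w1.png

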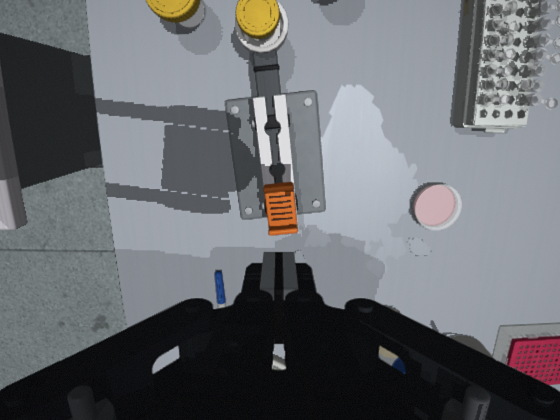

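The picture shows the orange cap at px (280,208) with both ridges visible, the cup at (260,20), and a stand yaw of about 6°. The button centre works out to (0.520, -0.099). I'll turn 6° and come in above it.

```bash
python3 - <<'E'
from h import *
print(plan([.520,-.098,.125],[.9945,.105]))
E
```

```text
(array([ 2.31, 14.19,  0.05]), array([-0.   , -0.104, -0.   ]))
```

Call:
play_rows([
  [[2.3,5,0.1],[0,-0.105,0]],
  [[2.3,9,0.1],[0,-0.105,0]],
  [[2.3,12.5,0.1],[0,-0.105,0]],
  [[2.3,13.7,0.1],[0,-0.105,0]],
  [[2.3,13.7,0.1],[0,-0.105,0]],
  [[2.3,13.7,0.1],[0,-0.105,0]],
])

```text
time: 3.4
tcp_pos: [0.5216, -0.0987, 0.1311]
orientation: [-1.256, 1.129, -1.133]
ft_force: [0.5, -1.1, -0.4]
grip_width: 0.0
```

```bash
python3 - <<'E'
from h import *
n="wrist"; im,d=arm.get_image(n); cv2.imwrite("pics/w2.png",cv2.resize(im[120:420,130:430,::-1],None,fx=2,fy=2))
print(arm.get_state()["tcp_pos"],arm.get_state()["ft_force"],plan([.520,-.098,.1],[.9945,.105]))
E
```

```text
[ 0.521639   -0.09877005  0.13119181] [ 0.86758962 -0.22586516 -0.63568415] (array([-0.1 ,  3.12, -0.16]), array([-0.002,  0.   ,  0.001]))
```

View pics/w2.png

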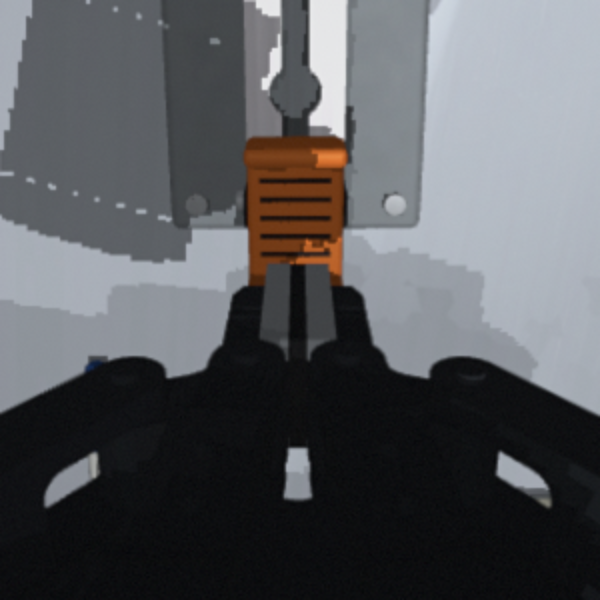

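The tip is in line with the cap across x, and the cap is square to the tool. The tip shows at px (297,270), foreshortened towards the near end. I'll go down gently, watching for contact with a ridge at z ≈ 0.110.

Call:
play_rows([
  [[-0.1,1.0,-0.1],[0,0,0]],
  [[-0.1,1.7,-0.1],[0,0,0]],
  [[-0.1,2.0,-0.1],[0,0,0]],
  [[-0.1,2.2,-0.1],[0,0,0]],
  [[-0.1,2.4,-0.1],[0,0,0]],
  [[-0.1,2.4,-0.1],[0,0,0]],
])

```text
time: 4.2
tcp_pos: [0.5194, -0.0978, 0.1056]
orientation: [-1.257, 1.132, -1.131]
ft_force: [-1.4, 0.1, 0.4]
grip_width: -0.0001
```

```bash
python3 - <<'E'
from h import *
n="wrist"; im,d=arm.get_image(n); cv2.imwrite("pics/w3.png",cv2.resize(im[160:340,180:380,::-1],None,fx=3,fy=3))
print(arm.get_state()["tcp_pos"],arm.get_state()["ft_force"])
E
```

```text
[ 0.51949218 -0.09780408  0.10576422] [-0.3629858   0.22466329 -0.05743927]
```

View pics/w3.png

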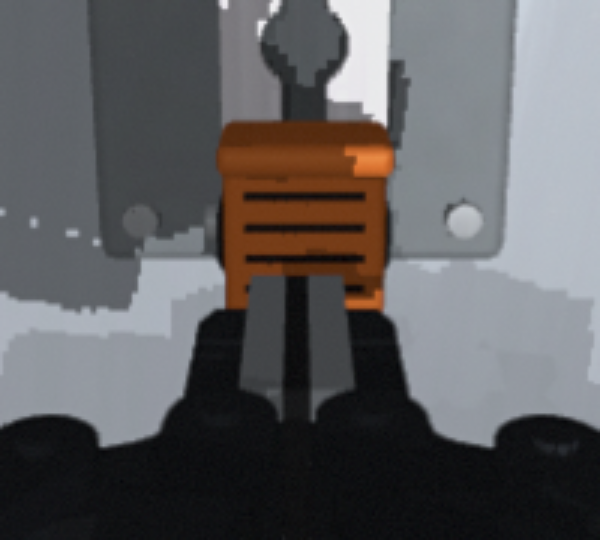

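There is no force at 0.1056, which is below the ridge tops, so the tip is between the ridges. Next I press down slowly to find the face.

Call:
play_rows([
  [[0,0.4,0],[0,0,0]],
  [[0,0.6,0],[0,0,0]],
  [[0,0.8,0],[0,0,0]],
  [[0,0.9,0],[0,0,0]],
  [[0,1.0,0],[0,0,0]],
  [[0,1.0,0],[0,0,0]],
])

```text
time: 5.0
tcp_pos: [0.5194, -0.0978, 0.0957]
orientation: [-1.257, 1.132, -1.131]
ft_force: [-1.5, 0.8, -0.1]
grip_width: -0.0002
```

Call:
play_rows([
  [[0,0.1,0],[0,0,0]],
  [[0,0.2,0],[0,0,0]],
  [[0,0.3,0],[0,0,0]],
  [[0,0.3,0],[0,0,0]],
])

```text
time: 5.5
tcp_pos: [0.5194, -0.0977, 0.0926]
orientation: [-1.257, 1.132, -1.131]
ft_force: [0.0, 0.2, -0.7]
grip_width: 0.0001
```

No contact force 4 mm below the face height, so I'll take a look.

```bash
python3 - <<'E'
from h import *
n="wrist"; i=arm.camera_info(n); im,d=arm.get_image(n); cv2.imwrite("pics/w4.png",cv2.resize(im[160:340,180:380,::-1],None,fx=3,fy=3))
s=arm.get_state();t=s["tcp_pos"];print(t,s["ft_force"],s["wrist_torque"])
A=np.c_[[.9945,.105,0],[-.105,.9945,0],[0,0,1]]
# profile down column through cap/finger, in stand axes rel. to TCP xy
for u in (271,279,294,300):
    print(u,[(v,*(np.array([1e3,1e3,1e3])*((A.T@(world(n,i,u,v,depth=d[v,u])-[t[0],t[1],0])))).round(0).astype(int)) for v in range(196,300,6)])
sc,ds=arm.get_image("scene"); cv2.imwrite("pics/s4.png",cv2.resize(sc[190:280,220:340,::-1],None,fx=5,fy=5,interpolation=2))
E
```

```text
[ 0.51935847 -0.09777288  0.09264496] [ 0.47683039 -0.29473158 -0.23134321] [-0.00908667 -0.02739354  0.00408123]
271 [(196, np.int64(-4), np.int64(25), np.int64(80)), (202, np.int64(-4), np.int64(22), np.int64(79)), (208, np.int64(-4), np.int64(23), np.int64(95)), (214, np.int64(-4), np.int64(23), np.int64(106)), (220, np.int64(-4), np.int64(21), np.int64(110)), (226, np.int64(-4), np.int64(18), np.int64(109)), (232, np.int64(-4), np.int64(10), np.int64(96)), (238, np.int64(-4), np.int64(7), np.int64(96)), (244, np.int64(-4), np.int64(4), np.int64(96)), (250, np.int64(-4), np.int64(1), np.int64(97)), (256, np.int64(-3), np.int64(11), np.int64(128)), (262, np.int64(-3), np.int64(11), np.int64(134)), (268, np.int64(-3), np.int64(11), np.int64(139)), (274, np.int64(-3), np.int64(11), np.int64(144)), (280, np.int64(-3), np.int64(11), np.int64(149)), (286, np.int64(-3), np.int64(11), np.int64(153)), (292, np.int64(-3), np.int64(10), np.int64(156)), (298, np.int64(-3), np.int64(12), np.int64(163))]
279 [(196, np.int64(0), np.int64(23), np.int64(69)), (202, np.int64(0), np.int64(19), np.in
[... 1843 characters left out ...]
3), np.int64(105)), (220, np.int64(10), np.int64(21), np.int64(109)), (226, np.int64(10), np.int64(18), np.int64(110)), (232, np.int64(11), np.int64(11), np.int64(97)), (238, np.int64(11), np.int64(7), np.int64(97)), (244, np.int64(11), np.int64(4), np.int64(96)), (250, np.int64(11), np.int64(1), np.int64(97)), (256, np.int64(11), np.int64(-3), np.int64(96)), (262, np.int64(11), np.int64(-5), np.int64(98)), (268, np.int64(9), np.int64(7), np.int64(130)), (274, np.int64(8), np.int64(6), np.int64(135)), (280, np.int64(8), np.int64(7), np.int64(142)), (286, np.int64(8), np.int64(7), np.int64(145)), (292, np.int64(7), np.int64(14), np.int64(162)), (298, np.int64(6), np.int64(13), np.int64(165))]
```

View pics/w4.png

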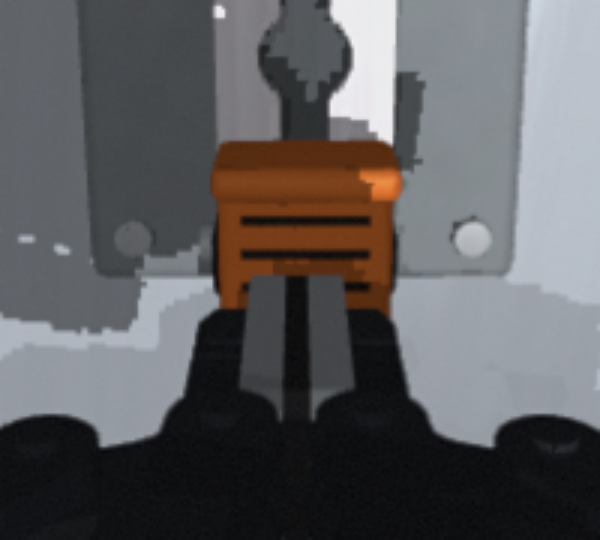

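The wrist depth puts the visible end of the fingers at z ≈ 0.126, well above the reported TCP of 0.0926. I'll check that against the scene camera.

View pics/s4.png

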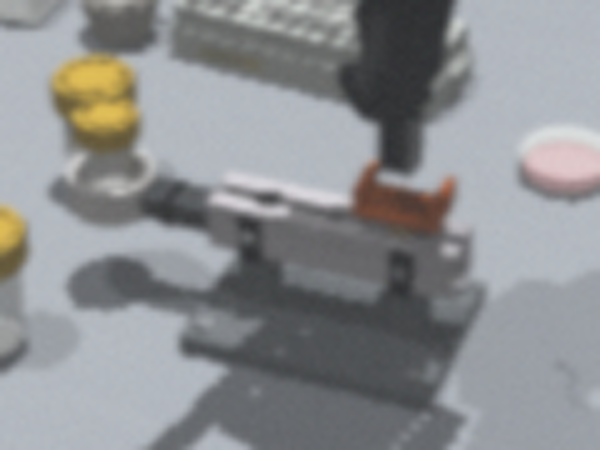

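The scene view agrees: the tip, at crop px (400,172), is clearly above the face, roughly at ridge-top level. So the reported TCP is about 2-3 cm too low. I'll measure the offset with the scene depth.

```bash
python3 - <<'E'
from h import *
n="scene"; i=arm.camera_info(n); im,d=arm.get_image(n)
for v in range(216,234): print(v,[(world(n,i,u,v,depth=d[v,u])*1e3).round(0).astype(int).tolist()+im[v,u].tolist() for u in (298,300,302)])
n="wrist"; i=arm.camera_info(n); im,d=arm.get_image(n)
print([(v,(world(n,i,274,v,depth=d[v,274])*1e3).round(1).tolist()) for v in range(249,257)])
E
```

```text
216 [[508, -98, 150, 52, 54, 55], [506, -104, 153, 53, 54, 56], [513, -107, 149, 74, 75, 77]]
217 [[506, -99, 148, 52, 55, 57], [506, -105, 150, 53, 56, 57], [514, -106, 145, 75, 77, 79]]
218 [[507, -98, 144, 50, 53, 54], [508, -104, 145, 56, 55, 59], [514, -107, 142, 71, 74, 76]]
219 [[509, -98, 140, 51, 52, 56], [506, -105, 144, 54, 58, 57], [514, -106, 139, 73, 75, 77]]
220 [[507, -98, 138, 52, 52, 55], [506, -104, 140, 55, 55, 58], [514, -107, 136, 77, 78, 81]]
221 [[509, -98, 133, 51, 53, 55], [504, -105, 138, 54, 56, 56], [514, -107, 133, 79, 81, 82]]
222 [[507, -99, 132, 55, 57, 58], [507, -104, 133, 56, 57, 58], [516, -106, 128, 82, 85, 86]]
223 [[506, -99, 129, 71, 73, 76], [504, -106, 132, 65, 67, 69], [514, -107, 127, 95, 97, 101]]
224 [[513, -96, 121, 118, 120, 124], [515, -101, 121, 100, 102, 106], [515, -106, 122, 123, 127, 131]]
225 [[669, -24, 0, 158, 162, 167], [675, -28, -2, 149, 153, 158], [669, -38, 4, 155, 160, 166]]
226 [[658, -29, 4, 154, 153, 155], [662, -34, 3, 162, 162, 167], [667, -39, 2, 169, 172, 178]]
227 [[533, -87, 96, 124, 104, 98], [532, -93, 98, 135, 123, 120], [663, -41, 1, 155, 152, 154]]
228 [[527, -90, 97, 101, 72, 60], [526, -96, 99, 96, 77, 70], [532, -99, 97, 110, 95, 93]]
229 [[523, -91, 97, 90, 64, 54], [525, -96, 97, 82, 63, 55], [529, -101, 96, 86, 64, 56]]
230 [[517, -94, 98, 91, 64, 56], [522, -98, 96, 83, 61, 55], [523, -103, 97, 84, 62, 56]]
231 [[514, -96, 97, 101, 68, 56], [519, -99, 95, 85, 61, 53], [519, -105, 97, 80, 59, 54]]
232 [[510, -98, 97, 110, 71, 56], [511, -103, 98, 95, 66, 55], [513, -108, 98, 89, 63, 54]]
233 [[509, -98, 95, 113, 75, 58], [511, -103, 94, 111, 71, 56], [509, -110, 98, 107, 71, 56]]
[(249, [516.7, -96.6, 96.9]), (250, [516.8, -97.3, 96.4]), (251, [516.9, -98.0, 96.1]), (252, [516.1, -87.1, 123.5]), (253, [516.1, -87.3, 124.1]), (254, [516.1, -86.4, 127.1]), (255, [516.1, -87.1, 126.6]), (256, [516.1, -86.7, 128.7])]
```

Both cameras put the fingertips at z ≈ 0.123, so the tip is about 30 mm above the reported TCP. Horizontally it is centred on the cap. Contact should come at a reported z of about 0.067.

Call:
play_rows([
  [[0,0.5,0],[0,0,0]],
  [[0,0.9,0],[0,0,0]],
  [[0,1.2,0],[0,0,0]],
  [[0,1.4,0],[0,0,0]],
  [[0,1.6,0],[0,0,0]],
  [[0,1.6,0],[0,0,0]],
])

```text
time: 6.45
tcp_pos: [0.5193, -0.0978, 0.0766]
orientation: [-1.257, 1.132, -1.131]
ft_force: [-0.3, 0.5, 1.1]
grip_width: 0.0002
```

Call:
play_rows([
  [[0,0.2,0],[0,0,0]],
  [[0,0.4,0],[0,0,0]],
  [[0,0.6,0],[0,0,0]],
  [[0,0.7,0],[0,0,0]],
  [[0,0.7,0],[0,0,0]],
])

```text
time: 7.08
tcp_pos: [0.5194, -0.0978, 0.0699]
orientation: [-1.257, 1.132, -1.131]
ft_force: [-1.4, -0.3, 4.2]
grip_width: -0.0003
```

Call:
play_rows([
  [[0,0.1,0],[0,0,0]],
  [[0,0.2,0],[0,0,0]],
  [[0,0.2,0],[0,0,0]],
])

```text
time: 7.45
tcp_pos: [0.5195, -0.0978, 0.0677]
orientation: [-1.257, 1.131, -1.132]
ft_force: [-1.6, 0.3, 3.8]
grip_width: 0.0001
```

```bash
cat >> h.py <<'E'
def face():
    n="wrist"; i=arm.camera_info(n); im,d=arm.get_image(n); t=arm.get_state()["tcp_pos"]
    A=np.c_[[.9945,.105,0],[-.105,.9945,0],[0,0,1]]
    hsv=cv2.cvtColor(im,cv2.COLOR_RGB2HSV); m=cv2.inRange(hsv,(3,130,50),(17,255,255))
    P=np.array([world(n,i,u,v,depth=d[v,u]) for v,u in np.argwhere(m>0) if v<300]); Q=(P-[.5203,-.0985,0])@A*1e3
    h=np.sort(Q[:,2]); top=np.percentile(h,97)
    r=Q[Q[:,2]>top-4]; print("ridge z",np.median(r[:,2]).round(1),"y",np.percentile(r[:,1],[5,50,95]).round(1),"face z",np.median(Q[(Q[:,2]<top-9)&(Q[:,2]>top-18)][:,2]).round(1),"n",len(Q))
    f=np.mean([arm.get_state()["ft_force"]],0); print("tcp",t.round(4),"stand-y of tcp",(((t-[.5203,-.0985,0])@A)[1]*1e3).round(1),"F",f.round(1))
E
python3 -c "
from h import *
face()"
```

```text
ridge z 106.3 y [18.7 21.7 23.8] face z 93.7 n 2466
tcp [ 0.5195 -0.0978  0.0678] stand-y of tcp 0.8 F [-1.2 -0.3  5. ]
```

Contact is good and the button is pressed about 3 mm at 5 N. I'll press about 3 mm more.

Call:
play_rows([
  [[0,0.1,0],[0,0,0]],
  [[0,0.2,0],[0,0,0]],
  [[0,0.32,0],[0,0,0]],
  [[0,0.32,0],[0,0,0]],
])

```text
time: 8.0
tcp_pos: [0.5195, -0.0978, 0.0646]
orientation: [-1.257, 1.131, -1.132]
ft_force: [-2.2, 0.2, 6.4]
grip_width: -0.0001
```

```bash
python3 -c "
from h import *
face()"
```

```text
ridge z 103.2 y [18.7 21.7 23.7] face z 90.6 n 2467
tcp [ 0.5195 -0.0978  0.0646] stand-y of tcp 0.8 F [-1.6  0.3  6.6]
```

Pressed about 6.2 mm. Next I slide out along stand +y, which is tool -x.

Call:
play_rows([
  [[-0.2,0,0],[0,0,0]],
  [[-0.4,0,0],[0,0,0]],
  [[-0.6,0,0],[0,0,0]],
  [[-0.7,0,0],[0,0,0]],
  [[-0.8,0,0],[0,0,0]],
  [[-0.9,0,0],[0,0,0]],
  [[-1.0,0,0],[0,0,0]],
  [[-1.0,0,0],[0,0,0]],
])

```text
time: 9.05
tcp_pos: [0.5185, -0.0881, 0.0647]
orientation: [-1.257, 1.131, -1.132]
ft_force: [-2.2, -0.9, 6.3]
grip_width: -0.0001
```

```bash
python3 -c "
from h import *
face()"
```

```text
ridge z 103.3 y [28.5 31.4 33.4] face z 90.7 n 2440
tcp [ 0.5185 -0.0881  0.0647] stand-y of tcp 10.6 F [-2.1 -1.1  6.5]
```

The arm moved 9.7 mm by friction with the face, so it has left the innermost hole. Now I lift the tip so the tube wall holds the button, and push on the ridge only.

Call:
play_rows([
  [[0,-0.3,0],[0,0,0]],
  [[0,-0.6,0],[0,0,0]],
  [[0,-0.9,0],[0,0,0]],
  [[-0.3,-0.9,0],[0,0,0]],
  [[-0.6,-0.9,0],[0,0,0]],
  [[-0.8,-0.9,0],[0,0,0]],
  [[-1.0,-0.9,0],[0,0,0]],
  [[-1.2,-0.9,0],[0,0,0]],
  [[-1.2,-0.9,0],[0,0,0]],
])

```text
time: 10.22
tcp_pos: [0.5171, -0.0762, 0.0734]
orientation: [-1.258, 1.131, -1.132]
ft_force: [-0.2, -4.2, -1.0]
grip_width: 0.0003
```

```bash
python3 -c "
from h import *
face()"
```

```text
ridge z 105.4 y [34.4 37.4 39.4] face z 92.9 n 1885
tcp [ 0.517  -0.0761  0.0734] stand-y of tcp 22.6 F [ 1.4 -3.9 -0.9]
```

The arm is at 15.7 mm with a 4 N push, and the button is held by the wall. I'll carry on to about 32 mm, then creep.

Call:
play_rows([
  [[-0.2,0,0],[0,0,0]],
  [[-0.4,0,0],[0,0,0]],
  [[-0.6,0,0],[0,0,0]],
  [[-0.8,0,0],[0,0,0]],
  [[-1.0,0,0],[0,0,0]],
  [[-1.2,0,0],[0,0,0]],
  [[-1.4,0,0],[0,0,0]],
  [[-1.6,0,0],[0,0,0]],
  [[-1.6,0,0],[0,0,0]],
])

```text
time: 11.4
tcp_pos: [0.5154, -0.0599, 0.0735]
orientation: [-1.257, 1.132, -1.131]
ft_force: [-0.2, -3.3, -0.1]
grip_width: -0.0
```

```bash
python3 -c "
from h import *
face()"
```

```text
ridge z 105.6 y [50.8 53.7 55.9] face z 93.0 n 1874
tcp [ 0.5153 -0.0598  0.0735] stand-y of tcp 39.0 F [ 0.1 -2.6  0.3]
```

Call:
play_rows([
  [[-0.1,0,0],[0,0,0]],
  [[-0.2,0,0],[0,0,0]],
  [[-0.25,0,0],[0,0,0]],
  [[-0.25,0,0],[0,0,0]],
])

```text
time: 11.95
tcp_pos: [0.5152, -0.0571, 0.0735]
orientation: [-1.256, 1.132, -1.131]
ft_force: [-0.4, -0.5, 0.5]
grip_width: -0.0003
```

```bash
python3 -c "
from h import *
face()"
```

```text
ridge z 108.8 y [53.6 56.6 58.6] face z 96.4 n 1874
tcp [ 0.5152 -0.0571  0.0734] stand-y of tcp 41.7 F [ 0.4  0.5 -0.4]
```

It popped up: the face is back at 96.4 mm, the arm is at 34.9 mm and the force is zero. I'll back off the ridge and retreat straight up.

Call:
play_rows([
  [[0.3,0,0],[0,0,0]],
  [[0.6,-0.3,0],[0,0,0]],
  [[0.6,-1.5,0],[0,0,0]],
  [[0.6,-4,0],[0,0,0]],
  [[0.6,-9,0],[0,0,0]],
  [[2,-14,0],[0,0,0]],
  [[4,-17,0],[0,0,0]],
  [[4,-17,0],[0,0,0]],
  [[4,-17,0],[0,0,0]],
])

```text
time: 13.12
tcp_pos: [0.5188, -0.097, 0.2433]
orientation: [-1.257, 1.132, -1.131]
ft_force: [0.1, 0.4, 0.3]
grip_width: 0.0002
```

```bash
python3 - <<'E'
from h import *
face()
for n in("scene","wrist"):
    im,d=arm.get_image(n); i=arm.camera_info(n)
    for nm,z in {"button_top":.097,"holder_floor":.058,"cup_centre":.087}.items():
        for m in arm.mark_of(n,nm)[:2]: print(n,nm,round(m["p"],2),world(n,i,m["at"][0]*560,m["at"][1]*420,z=z).round(3))
    if n=="scene": a=cv2.resize(im[190:280,200:340,::-1],(560,360),interpolation=2)
    else: b=cv2.resize(im[...,::-1],(320,240))
c=np.zeros((600,560,3),np.uint8); c[:360]=a; c[360:,:320]=b; cv2.imwrite("pics/end.png",c)
E
```

```text
ridge z 108.9 y [ 9.5 53.1 58.2] face z 96.3 n 1704
tcp [ 0.5185 -0.0968  0.2427] stand-y of tcp 1.9 F [0.5 0.  0.2]
scene button_top 0.72 [ 0.52  -0.067  0.097]
scene button_top 0.67 [ 0.589 -0.155  0.097]
scene holder_floor 0.62 [0.493 0.104 0.058]
scene cup_centre 0.89 [0.358 0.063 0.087]
scene cup_centre 0.71 [0.532 0.095 0.087]
wrist button_top 0.85 [ 0.519 -0.066  0.097]
```

View pics/end.png

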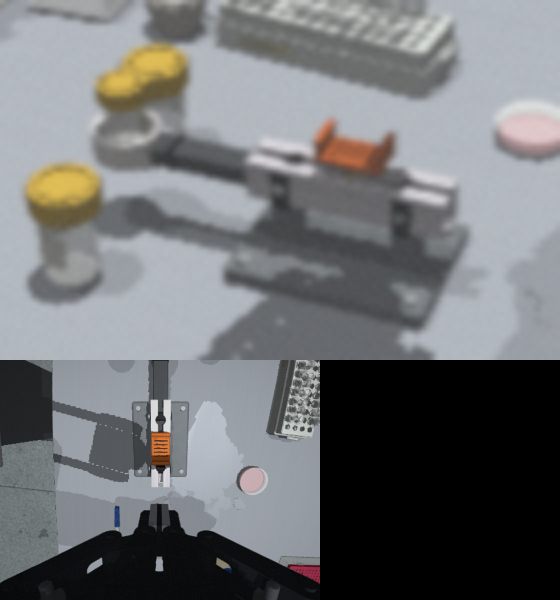

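The cap is up, the arm is out about 35 mm, and the cup stands in its holder at px (122,100). The robot is clear of everything, so I'll hand in.

```bash
python3 -c "
from cell import arm
print(arm.job_done())"
```

```text
the job is handed in; nothing more can be done
None
```

I pressed the button about 6 mm with the shut fingertips and slid the arm out of the innermost hole. Then I lifted the tips and pushed on the ridge until the button popped up in the next hole. After that I backed off, lifted clear and handed in at about 13.4 s of the 34 s allowed.

**Last checks:**
- **Button:** the face is back at 96.3–96.4 mm, the same as before the press.
- **Arm:** it is out by about 34–35 mm, close to the low end of the 35–45 mm hole spacing and inside the judged 30–50 mm.
- **Force:** the readings never passed about 7 N, though I only read the force at the end of each move and at pauses.
- **Cup:** it stands upright in its holder in the final scene picture. I judged that by eye and did not measure its tilt or offset.
- **Bystanders:** I touched none of them on the way, but did not measure their positions again at the end.

**Disagreements:**
- **Fingertip height:** both cameras showed the fingertips about 27–30 mm above the reported TCP height. I found the button face by contact force and camera depth instead.
- **Cup detection:** the scene camera's best match for the cup was a look-alike, so I did not rely on it.

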